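Hook the jam shelf into the breakfast stand

ROBOT

A 6-joint arm with a two-finger parallel gripper is mounted at the origin on a cart in front of the work surface, level with it; the furniture and walls round the work are solid. World frame = base frame: x ahead of the robot, y to its left, z up, the work surface at z = 0. Lengths are in m, angles in degrees, forces in N, time in s.
With the tool pointing down it reaches from about 0.35 to 0.925 m from the base axis. Payload 6.4 kg.
Tool frame: the origin (TCP) lies on the centre line of the jaws, within the pads' length; the fingertips stand 14 mm ahead of it and the grasp point (between the pads) lies 5 mm behind it; x points along the fingers, z is the direction in which the jaws open and shut, and the axes are right-handed (so a half turn about x gives the same grasp; the last joint's range is limited). The gripper opens to 94 mm and grips with 3 to 60 N. Pads are 16 mm wide; open, the fingers measure 119 mm over their backs; the gripper's body (75 mm by 177 mm) begins 78 mm behind the grasp point.
Start: joints at [64.337, 14.043, 89.255, -0, 76.702, -9.975], TCP at [0.176, 0.626, 0.219] pointing down, gripper open.
Joint ranges: [-179.41, 179.41], [-58.25, 129.5], [7.25, 145.43], [-54.29, 234.29], [11.92, 165.04], [-157.13, 157.13]. Speed limits (degrees/s): [147.25, 147.25, 180, 180, 180, 180].

INTERFACE

Orientations are given as [roll, pitch, yaw] about the fixed x, y, z axes, in that order (R = Rz(yaw) Ry(pitch) Rx(roll)).
In Python, from workcell import bot gives the robot as it stands.
- The arm moves only by the tool jog_arm, never from a script. Its arguments are lists of equal length, an entry for each row: "travel": the shift along the world's x, y, z in mm, a list of three; "turn": the turn about the world's z in rad. A call has 1 to 20 rows; each row shifts and turns the commanded pose from where the row before left it; what a row does not reach is not made up. A row lasts 1/8 s, in which the tool goes at most 62.5 mm and 10.7 degrees, less where a joint would pass 70% of its speed; a pose out of reach is approached as far as the arm can. A call is refused whole if a number of a shift passes 62.5 or a number of a turn 0.188, either way. A call with a gripper value outside its range is refused whole. "hand" is the closure, from -1 (fully open) to 1 (shut), set as the call begins (left out, the last holds). The fingers move at their own pace and stop on an object; "force" is the grip in N (left out, the last holds). Time passes only in rows, so rows that do not move let the fingers close. It gives the time, the measured TCP pose, the force and the opening at its end, in the units of the state.
- bot.get_obs(): the state, without advancing time (a new reading comes with each control period).
- bot.camera(name): name is "scene" or "side" or "wrist"; returns a dict with "frame" (400x640x3 uint8, red, green, blue), "K" (3x3 intrinsics, pixels), "k1" (the pictures are not rectified: a ray, as slopes to the right and down, at radius r is drawn at 1 + k1 r^2 times it, then the intrinsics apply), "world_from_camera" (4x4, takes a point from camera to world coordinates); the wrist camera has in their place "tool_from_camera" (4x4, takes a point from camera to tool coordinates, whose origin is the TCP and whose axes are the tool frame's). Camera axes: x right, y down, z forward; pixel columns grow to the right and rows downward; lengths in m; the calibration is good to about 2 mm. A picture is of the moment at which its call begins: read the wrist's pose just before it. There is no depth.
- bot.finish_job(): hands the job in, once; it reports no verdict.
The state is a dict: "time": time; "joint_pos": joint angles; "dq": joint speeds; "tau": joint torques, N m; "tool_pos": TCP position; "eef_rot": TCP orientation; "wrist_force": force on the tool from outside, world axes, zero at the start; "torque": the same for the moment, N m; "finger_gap": finger opening in m.
Only numpy, scipy, OpenCV 4.12 (cv2) and the standard library are available. Lean on these libraries where they do the work, as an engineer would, in place of code of your own. Each camera call takes 0.05 s, during which the arm holds its last target. There are 200 camera calls.

TASK

Pick up the small jam shelf and hang it on the front of the breakfast stand: guide its two hooks into the upper pair of slots, then press it down until the hooks are fully engaged and the locking slide behind the slots is pushed right down. Feel your way in with light pressure, because the slot panel is not clamped at the same height every day, never force it, and leave the shelf hanging level and everything else undisturbed.

Things in the scene. Friction and masses are not known exactly. Their poses are not given: they have to be found in the camera images.
- jam_shelf: Loose shelf, 0.2 kg, standing on its light wood board. Origin: centre of the board's underside; +x to the back (hook side), z up. Board 110 (x) by 96 (y) by 5 mm, 17 mm high front lip at x=-55. Upright wooden divider along the middle, 12 mm thick in y, x=-40 to 50, top at z=70: grip it. Metal back plate, full width, z=0 to 60, rear face at x=55.
- shelf_grip (a point): Point on the shelf's divider, in the shelf frame at (25, 0, 45) mm, with the shelf's axes. Good place to grip, from above, across the 12 mm thickness (along y).
- shelf_hooks (a point): Midway between the two metal hooks, on the back plate's rear face level with the shanks' underside; shelf frame (55, 0, 50) mm, same axes. Hooks at y=+22 and -22, 8 mm wide. From here each shank (z=0 to +6) reaches out to x=12.5; at its end a nose (x=6.5 to 12.5) drops to z=-10.
- stand: Fixed stand: wooden foot 130x160x14 mm, two columns 180 mm tall at y=+-56, brushed metal slot panel (5 mm thick, 132 wide, 80 high) across their front. Origin on the table below the panel's front face, which is at x=0 and looks to -x; +x goes into the slots, z up. Two rows of two upright slots, each 12 mm wide, 21 high, at y=+22 and -22; use the upper row. The lower row is 32 mm lower.
- slot_datum (a point): Stand frame (0, 0, 107) mm, stand's axes: fixed mark on the plane of the panel's face, midway between the slots. The panel, with slots and locking slide, is clamped at a varying height: the upper slots' lower edges lie 4 to 32 mm above this mark; no reading tells, feel or see it. Slots reach 21 mm up from that edge, the panel's top is 35 mm above it. Noses must clear the edge to go in: 2.5 mm room up and down.
- lock_slide (a joint): Brass slide behind the panel, m: 0 = up, its top 1 mm below the upper slots' lower edges; 0.009 = pushed right down by the noses, shelf home: back plate on panel, shanks resting on the slots' lower edges (point shelf_hooks level with the true edges). Stiff, about 6 N, stays where pushed. At home the force rises at once: stop at about 12 to 15 N.
- salt_shaker_mid (a point): Bystander, leave alone: round glass shaker with a grey top, 44 mm wide, 90 mm tall. Point at its centre, half-way up.
- pepper_shaker_mid (a point): Bystander, leave alone: round glass shaker with a grey top, 44 mm wide, 90 mm tall. Point at its centre, half-way up.
- jam_2_mid (a point): Bystander, leave alone: small jam portion tub, 37 x 50 x 16 mm. Point at its centre, half-way up.
- jam_3_mid (a point): Bystander, leave alone: small jam portion tub, 37 x 50 x 16 mm. Point at its centre, half-way up.
- left_mug_mid (a point): Bystander, leave alone: two-tone mug, 92 mm tall. Point at its centre, half-way up.
Things that resemble listed ones, but are neither listed nor needed, are in the scene too. Leave any pink look-alike of the stand alone.

How it is judged:
By the outcome, as a careful person would: the job done as asked, in the order asked, and still so for the second after the job is handed in, with the robot touching nothing.
It also fails if it takes over 61 s, if anything falls off the work surface, if the arm or the gripper's body presses on something with over 40 N, if the wrist force passes 120 N, or if a joint passes its speed limit or range.

## Working session

There is one attempt and no reset: what is moved stays moved. The work goes in short steps, Python scripts to look and compute and a tool call to move; the robot and the scene stay as the last step left them, time stands still between calls to the robot, and variables do not carry over. Pictures are saved under pics/ and viewed, about 8 in all and at most 12, crops included, and the job is handed in when it is done.

Besides the shell and the picture viewer there is one more tool, called after "Call:" as name(argument=value, ...) on one line, values as JSON. jog_arm: Moves the arm, as the interface text tells. Its arguments: {"type":"object","properties":{"travel":{"type":"array","items":{"type":"array","items":{"type":"number"}}},"turn":{"type":"array","items":{"type":"number"}},"hand":{"type":"number"},"force":{"type":"number"}},"required":["travel","turn"]}

```bash
mkdir -p pics; cat > h.py <<'E'
import numpy as np, cv2, pickle
from workcell import bot
from scipy.spatial.transform import Rotation as R
def snap(name,tag):
    o=bot.get_obs(); c=bot.camera(name)
    if 'world_from_camera' not in c:
        T=np.eye(4);T[:3,:3]=R.from_euler('xyz',o['eef_rot'],degrees=True).as_matrix();T[:3,3]=o['tool_pos']
        c['world_from_camera']=T@c['tool_from_camera']
    pickle.dump(c,open(f'pics/{tag}.pkl','wb')); cv2.imwrite(f'pics/{tag}.png',c['frame'][:,:,::-1]); return c
def load(tag): return pickle.load(open(f'pics/{tag}.pkl','rb'))
def ray(c,u,v):
    K=c['K'];D=np.array([c['k1'],0,0,0,0.]);p=cv2.undistortPoints(np.array([[[u,v]]],float),K,D)[0,0]
    T=np.array(c['world_from_camera']);return T[:3,3],T[:3,:3]@np.array([p[0],p[1],1])
def onz(c,u,v,z):
    o,d=ray(c,u,v);return o+d*(z-o[2])/d[2]
def proj(c,P):
    T=np.linalg.inv(c['world_from_camera']);q=(T[:3,:3]@np.atleast_2d(P).T).T+T[:3,3]
    return cv2.projectPoints(q,np.zeros(3),np.zeros(3),c['K'],np.array([c['k1'],0,0,0,0.]))[0][:,0]
def tri(cs):
    A=np.zeros((3,3));b=np.zeros(3)
    for c,u,v in cs:
        o,d=ray(c,u,v);d=d/np.linalg.norm(d);M=np.eye(3)-np.outer(d,d);A+=M;b+=M@o
    return np.linalg.solve(A,b)
def crop(tag,x0,y0,x1,y1,out,s):
    im=cv2.imread(f'pics/{tag}.png')[y0:y1,x0:x1];cv2.imwrite(f'pics/{out}.png',cv2.resize(im,None,fx=s,fy=s,interpolation=cv2.INTER_CUBIC))
E
python3 - <<'E'
from h import *
np.set_printoptions(precision=3,suppress=True)
o=bot.get_obs();print(o)
a=snap('scene','s0');b=snap('side','d0')
for c in(a,b):print(c['K'],c['k1'],c['world_from_camera'])
im=np.vstack([cv2.resize(cv2.imread(f'pics/{t}.png'),(480,300)) for t in('s0','d0')]);cv2.imwrite('pics/both.png',im)
E
```

```text
{'time': 0.0, 'joint_pos': array([64.336, 14.081, 89.323, -0.003, 76.702, -9.976]), 'dq': array([ 0.073,  0.022, -0.067,  0.025, -0.056,  0.04 ]), 'tau': array([ -0.001, -41.585, -31.459,   0.068,   0.033,  -0.   ]), 'tool_pos': array([0.176, 0.625, 0.218]), 'eef_rot': array([ 171.397,   89.894, -114.29 ]), 'wrist_force': array([0.82 , 0.085, 0.474]), 'torque': array([ 0.   , -0.01 ,  0.001]), 'finger_gap': 0.09423616980451464}
[[445.258   0.    318.914]
 [  0.    445.258 201.323]
 [  0.      0.      1.   ]] 0.007255304733588023 [[ 0.679 -0.456  0.576 -0.282]
 [-0.734 -0.398  0.55  -0.979]
 [-0.021 -0.796 -0.605  0.936]
 [ 0.     0.     0.     1.   ]]
[[396.105   0.    323.999]
 [  0.    396.105 202.264]
 [  0.      0.      1.   ]] -0.061033953790886386 [[-0.999  0.011 -0.04   0.565]
 [ 0.036  0.687 -0.726  0.748]
 [ 0.02  -0.727 -0.687  0.976]
 [ 0.     0.     0.     1.   ]]
```

View pics/s0.png

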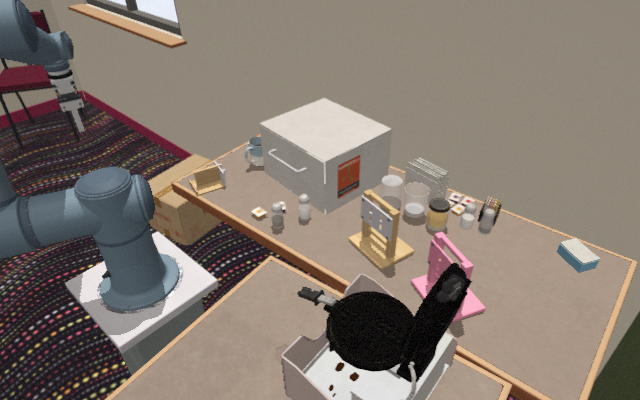

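View pics/d0.png

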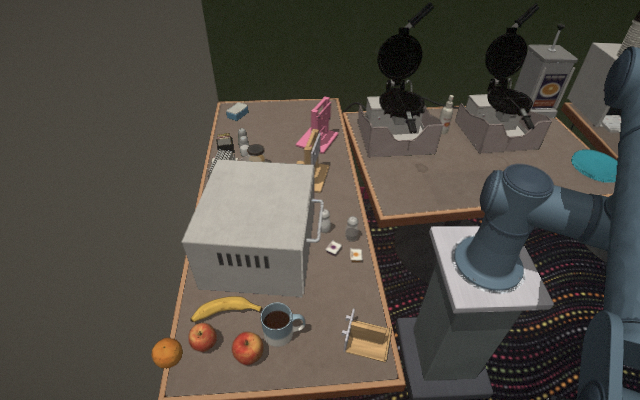

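The scene view shows the shelf at (208,178) and the wood and metal stand at (380,230), with the pink look-alike at (447,280). In the side view the shelf is at (368,338) and the stand at (314,165). There is only one shelf candidate. The stand is the wooden one with the brushed panel, not the pink one. I'll confirm both in an enlarged crop.

```bash
python3 - <<'E'
from h import *
def g(t,x,y,w,h):
    return cv2.resize(cv2.imread(f'pics/{t}.png')[y:y+h,x:x+w],(400,300),interpolation=cv2.INTER_CUBIC)
# 80x60 ->x5 ; 120x90 -> x3.33
im=np.vstack([np.hstack([g('s0',170,150,80,60),g('d0',330,303,80,60)]),np.hstack([g('s0',330,180,120,90),g('d0',270,120,80,60+15-15)])])
cv2.imwrite('pics/c1.png',im)
E
```

```text
(no output)
```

View pics/c1.png

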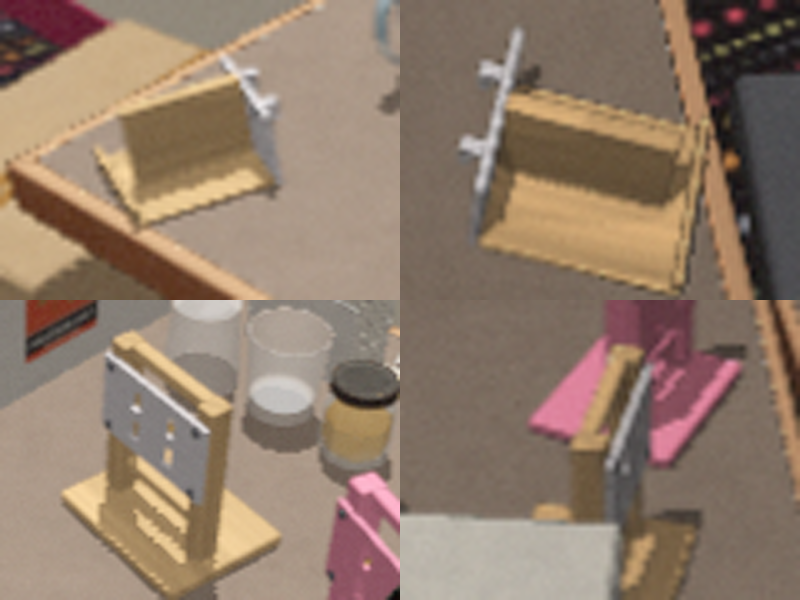

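The crops confirm the shelf: wood divider, metal back plate, hooks towards world +x. They also confirm the wood stand with the metal slot panel facing the robot side. Next I fit poses to the corners read off the crops.

```bash
python3 - <<'E'
from h import *
from scipy.optimize import least_squares
np.set_printoptions(precision=4,suppress=True)
a=load('s0');b=load('d0')
def X(p,P):
    P=np.array(P)/1e3;Q=P.copy();c,s=np.cos(p[2]),np.sin(p[2]);Q[:,0]=c*P[:,0]-s*P[:,1]+p[0];Q[:,1]=s*P[:,0]+c*P[:,1]+p[1];return Q
A=[((-55,-48,0),(198,194.4)),((55,-48,0),(225.2,187)),((-55,48,17),(189.4,179.6)),((-40,0,70),(194.4,172.6))]
B=[((55,48,0),(345,351)),((-55,48,0),(386.4,361.2)),((-55,-48,17),(391.2,327.4)),((50,0,70),(352,321.6))]
def fs(p): return np.concatenate([(proj(c,X(p,[m[0] for m in L]))-[m[1] for m in L]) for c,L in((a,A),(b,B))]).ravel()
x0=onz(b,365,340,0.0);r=least_squares(fs,[x0[0],x0[1],0]);print('shelf',r.x[:2],np.degrees(r.x[2]),'\n',r.fun.reshape(-1,2))
def fp(p):
    h=p[3]*1e3
    pa=proj(a,X(p,[(0,66,h+35),(0,-66,h+35),(0,-66,h-45),(0,66,h-45)]))-[(362.1,195),(392.4,218.4),(390,240.6),(362.1,216.6)]
    pb=proj(b,X(p,[(0,-66,h+35),(0,66,h+35)]))-[(320,133),(312,151.6)]
    return np.concatenate([pa,pb]).ravel()
r=least_squares(fp,[.6,0,0,.12]);print('stand',r.x[:2],np.degrees(r.x[2]),r.x[3],'\n',r.fun.reshape(-1,2))
print('toaster side ref', onz(b,317,195,.0),onz(b,390,383,0))
for n,u,v,z in(('salt',352,220,.09),('pep',326,213,.09),('j2',333,248,.016),('j3',356,255,.016),('mug',279,310,.09),('handle',318,215,.12),('toastcorner',313,166,.2),('toastcornerlow',300,290,0.)):print(n,onz(b,u,v,z))
E
```

```text
shelf [0.4116 0.2482] -16.89940692296673 
 [[-0.9844  2.1342]
 [ 1.0186  0.0252]
 [-1.479   0.0434]
 [-1.2396 -0.0598]
 [-1.4645  0.2898]
 [-0.7371  0.7183]
 [ 0.7004 -1.7197]
 [-0.8283  0.2408]]
stand [ 0.5373 -0.4192] -14.075268278836713 0.13407605106612996 
 [[ 0.038   0.0524]
 [-0.2252  0.565 ]
 [-0.063   0.4147]
 [-0.9654 -0.1024]
 [-0.5757 -1.7   ]
 [-0.9104  0.4718]]
toaster side ref [ 0.5326 -0.3221  0.    ] [0.3699 0.3641 0.    ]
salt [ 0.4292 -0.1061  0.09  ]
pep [ 0.509  -0.1384  0.09  ]
j2 [ 0.4885 -0.0562  0.016 ]
j3 [ 0.4186 -0.0265  0.016 ]
mug [0.642  0.2073 0.09  ]
handle [ 0.5356 -0.1001  0.12  ]
toastcorner [ 0.5487 -0.2387  0.2   ]
toastcornerlow [0.5917 0.0873 0.    ]
```

```bash
python3 - <<'E'
from h import *
o=bot.get_obs();M=R.from_euler('xyz',o['eef_rot'],degrees=True).as_matrix()
print(M.round(3), np.degrees(np.arctan2(M[1,2],M[0,2])))
print(bot.camera('wrist')['tool_from_camera'].round(3), bot.camera('wrist')['K'].round(1))
E
```

```text
[[-0.001 -0.963  0.27 ]
 [-0.002  0.27   0.963]
 [-1.     0.    -0.002]] 74.31179844403015
[[ 0.001 -0.282  0.959 -0.164]
 [ 0.    -0.959 -0.282  0.084]
 [ 1.     0.    -0.001  0.   ]
 [ 0.     0.     0.     1.   ]] [[300.1   0.  323.7]
 [  0.  300.1 198.6]
 [  0.    0.    1. ]]
```

Call:
jog_arm(travel=[[24, -38, -4], [24, -38, -4], [24, -38, -4], [24, -38, -4], [24, -38, -4], [24, -38, -4], [24, -38, -4], [24, -38, -4], [24, -38, -4], [18, -34, -4], [0, 0, 0], [0, 0, 0]], turn=[0, 0, 0, 0, 0, 0, 0, 0, 0, -0.02, 0, 0], hand=-1)

```text
time: 1.7
tool_pos: [0.4095, 0.2502, 0.1795]
eef_rot: [54.8, 90.0, 128.0]
wrist_force: [-0.7, -0.6, 0.6]
finger_gap: 0.0943
```

```bash
python3 - <<'E'
from h import *
c=snap('wrist','w0');print(bot.get_obs()['tool_pos'])
P=[[.412,.248],]
import math
def S(x,y,z,p=(.4116,.2482,-16.9)):
    t=math.radians(p[2]);return [p[0]+(math.cos(t)*x-math.sin(t)*y)/1e3,p[1]+(math.sin(t)*x+math.cos(t)*y)/1e3,z/1e3]
q=[(-40,0,70),(50,0,70),(55,48,60),(55,-48,60),(-55,48,17),(-55,-48,17)]
print(proj(c,[S(*k) for k in q]).round(0))
E
```

```text
[0.40939309 0.25047959 0.17953572]
[[323. 163.]
 [323. 252.]
 [369. 252.]
 [277. 252.]
 [368. 141.]
 [278. 141.]]
```

View pics/w0.png

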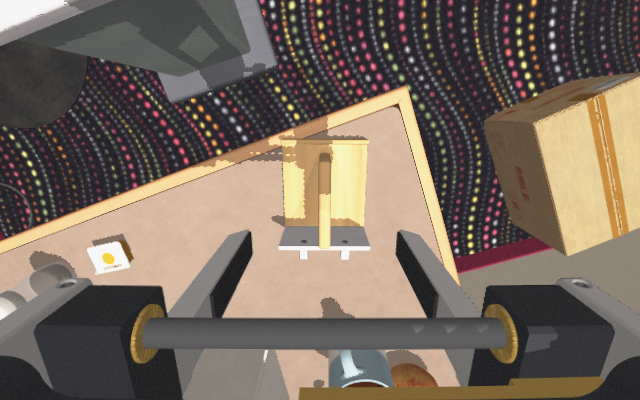

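The wrist view puts the divider top at (325,152)–(325,247) and the rear plate edge at (279,249)–(370,250). That is about 1–2 mm from the fit, and the yaw agrees. I'll descend and grip.

Call:
jog_arm(travel=[[13, -4, 0], [13, -4, -20], [0, 0, -40], [0, 0, -40], [0, 0, -25], [0, 0, -14], [0, 0, 0], [0, 0, 0]], turn=[0, 0, 0, 0, 0, 0, 0, 0])

```text
time: 2.75
tool_pos: [0.4368, 0.2422, 0.0416]
eef_rot: [-57.9, 89.9, 15.3]
wrist_force: [-0.6, 0.5, 0.6]
finger_gap: 0.094
```

Call:
jog_arm(travel=[[0, 0, 0], [0, 0, 0], [0, 0, 0], [0, 0, 0], [0, 0, 0], [0, 0, 0], [0, 0, 0], [0, 0, 0]], turn=[0, 0, 0, 0, 0, 0, 0, 0], hand=1, force=25)

```text
time: 3.75
tool_pos: [0.4357, 0.2418, 0.0404]
eef_rot: [137.5, 90.0, -149.3]
wrist_force: [-0.3, -0.1, -0.4]
finger_gap: 0.0173
```

Call:
jog_arm(travel=[[0, 0, 0], [0, 0, 0]], turn=[0, 0], force=60)

```text
time: 4.0
tool_pos: [0.4358, 0.2418, 0.0405]
eef_rot: [-42.2, 90.0, 31.0]
wrist_force: [0.3, 0.8, -0.4]
finger_gap: 0.0115
```

```bash
python3 - <<'E'
from h import *
a=load('s0');b=load('d0')
print('pan tri',tri([(a,372,325),(b,403,100)]),'lid top',tri([(a,455,285),(b,400,55)]),'handle',tri([(a,312,296),(b,412,118)]),'lid handle',tri([(a,412,375),(b,422,15)]))
print(bot.get_obs()['joint_pos'].round(1))
E
```

```text
pan tri [ 0.18564028 -0.66488788  0.19997631] lid top [ 0.21679941 -0.78043907  0.35473793] handle [ 0.16999851 -0.52493176  0.19780549] lid handle [ 0.06264879 -0.86118766  0.44040978]
[ 16.    8.1 117.2   0.   54.7 -57.2]
```

Call:
jog_arm(travel=[[0, 0, 10], [0, 0, 20], [0, 0, 50], [-10, -10, 50], [-20, -40, 50], [-5, -45, 0], [0, -50, 0], [0, -50, 0], [0, -50, 0], [0, -50, 0], [0, -50, 0], [0, -50, 0], [0, -45, 0], [0, 0, 0]], turn=[0, 0, 0, 0, 0, 0, 0, 0, 0, 0, 0, 0, 0.05, 0])

```text
time: 5.75
tool_pos: [0.4017, -0.1975, 0.2174]
eef_rot: [127.3, 90.0, -156.9]
wrist_force: [-0.1, 0.6, -1.9]
finger_gap: 0.0112
```

Call:
jog_arm(travel=[[5, -45, 0], [10, -50, 0], [15, -50, 0], [15, -40, -10], [15, -20, -30], [5, 0, -30], [0, 0, -10], [0, 0, 0], [0, 0, 0]], turn=[0, 0, 0, 0, 0, 0, 0, 0, 0])

```text
time: 6.88
tool_pos: [0.4677, -0.4007, 0.1388]
eef_rot: [-127.6, 89.9, -51.6]
wrist_force: [0.3, -0.4, -2.1]
finger_gap: 0.0118
```

```bash
python3 - <<'E'
from h import *
o=bot.get_obs();print(o['tool_pos'],o['wrist_force'],R.from_euler('xyz',o['eef_rot'],degrees=True).as_matrix().round(3))
snap('scene','s1');snap('side','d1');snap('wrist','w1')
def g(t,x,y,w,h):
    return cv2.resize(cv2.imread(f'pics/{t}.png')[y:y+h,x:x+w],(400,300),interpolation=cv2.INTER_CUBIC)
im=np.vstack([np.hstack([g('s1',335,170,80,60),g('s1',325,190,80,60)]),np.hstack([g('w1',0,0,640,400),g('d1',280,110,100,75)])])
cv2.imwrite('pics/c2.png',im)
E
```

```text
[ 0.46771971 -0.40068601  0.13884637] [ 0.3079065  -0.39019805 -2.09765331] [[ 0.002 -0.971  0.241]
 [-0.002  0.241  0.971]
 [-1.    -0.002 -0.002]]
```

View pics/c2.png

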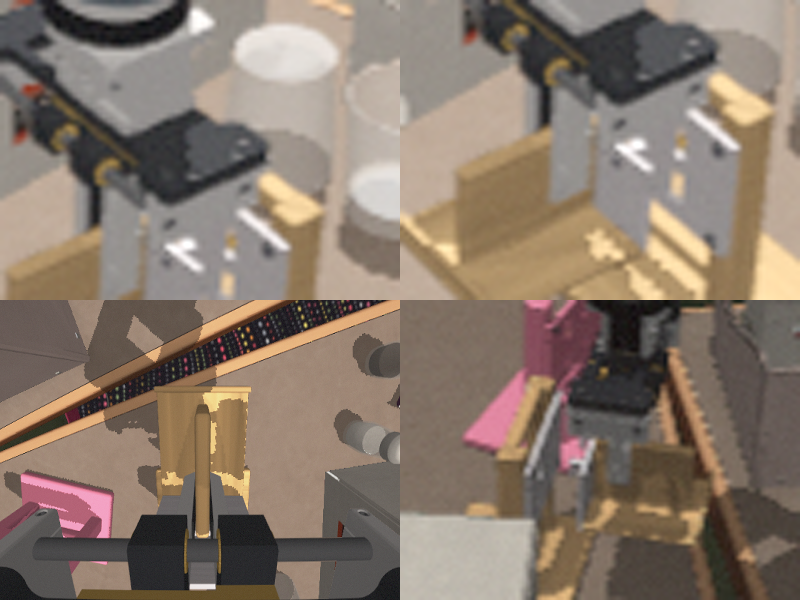

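The crop shows the panel's right half with its slots at (681,140) and (678,185), but the shelf parts are hard to tell apart. I'll overlay the fitted model to judge height and alignment.

```bash
cat >> h.py <<'E'
def frame(p,yaw,P):
    return np.array(p)+(R.from_euler('z',yaw,degrees=True).as_matrix()@(np.array(P,float)/1e3).T).T
def lines(im,c,L,off,s,col):
    for P in L:
        q=((proj(c,P)-off+.5)*s).astype(int);cv2.polylines(im,[q.reshape(-1,1,2)],True,col,1,cv2.LINE_AA)
def rect(y0,y1,z0,z1,x=0): return [(x,y0,z0),(x,y1,z0),(x,y1,z1),(x,y0,z1)]
E
python3 - <<'E'
from h import *
def mk(tag,x,y,w,h,s):
    return cv2.resize(cv2.imread(f'pics/{tag}.png')[y:y+h,x:x+w],None,fx=s,fy=s,interpolation=cv2.INTER_CUBIC)
a=load('s0');a1=load('s1');st=[.5373,-.4192,0];h=134.1
pan=[rect(-66,66,h-45,h+35)]+[rect(y-6,y+6,h+k,h+k+21) for y in(-22,22) for k in(0,-32)]
pan=[frame(st,-14.1,P) for P in pan]
A=mk('s0',354,186,50,72,8);lines(A,a,pan,(354,186),8,(0,0,255))
t=np.array([.4677,-.4007,.1388]);o=t+frame([0,0,0],-13.9,[(-25,0,-40.5)])[0]
sh=[rect(-48,48,0,60,55)]+[[(67.5,y-4,40),(67.5,y+4,40),(67.5,y+4,56),(67.5,y-4,56)] for y in(-22,22)]+[[(55,y,56),(67.5,y,56)] for y in(-22,22)]
B=mk('s1',354,186,50,72,8);lines(B,a1,[frame(o,-13.9,P) for P in sh],(354,186),8,(255,0,0))
cv2.imwrite('pics/c3.png',np.hstack([A,B]))
E
```

```text
(no output)
```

View pics/c3.png

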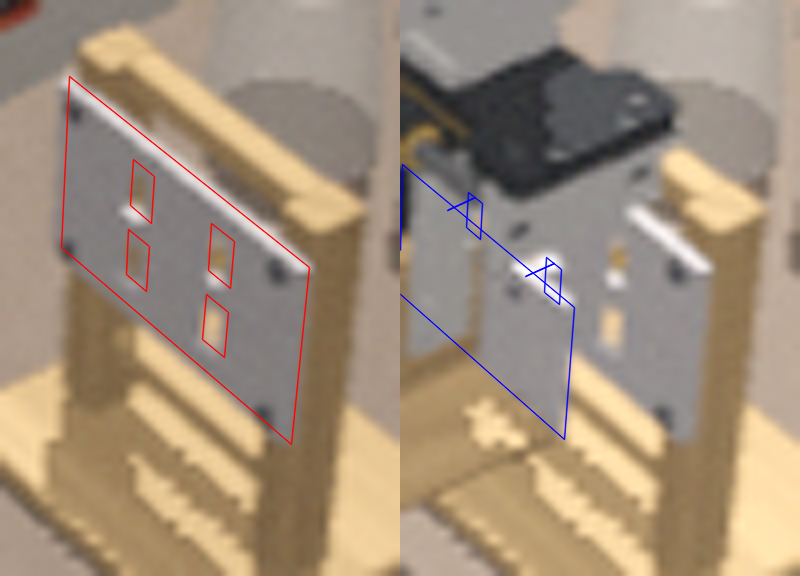

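The model fits the stand: slot edges near z≈134 mm, panel within about 1 px. Lateral play is only ±2 mm, so I'll take one closer look at the panel from above with the wrist camera, offset sideways.

Call:
jog_arm(travel=[[-5, 0, 30], [0, 0, 50], [0, 0, 50], [10, -30, 20], [20, -50, 0], [25, -50, 0], [20, -45, 0], [0, 0, 0], [0, 0, 0], [0, 0, 0]], turn=[0, 0, 0, 0, 0, 0, 0, 0, 0, 0])

```text
time: 8.28
tool_pos: [0.5372, -0.5746, 0.2886]
eef_rot: [-127.6, 89.9, -51.5]
wrist_force: [-0.3, 0.2, -1.8]
finger_gap: 0.0116
```

```bash
python3 - <<'E'
from h import *
o=bot.get_obs();print(o['tool_pos'],o['wrist_force'])
c=snap('wrist','w2')
print(proj(c,frame([.5373,-.4192,0],-14.1,[(0,66,169),(0,-66,169),(0,56,180),(0,-56,180)])).round())
crop('w2',240,60,640,360,'w2c',2)
E
```

```text
[ 0.53716084 -0.57458096  0.28860737] [-0.29563515  0.16582755 -1.78042886]
[[550. 162.]
 [413. 161.]
 [548. 164.]
 [428. 163.]]
```

View pics/w2c.png

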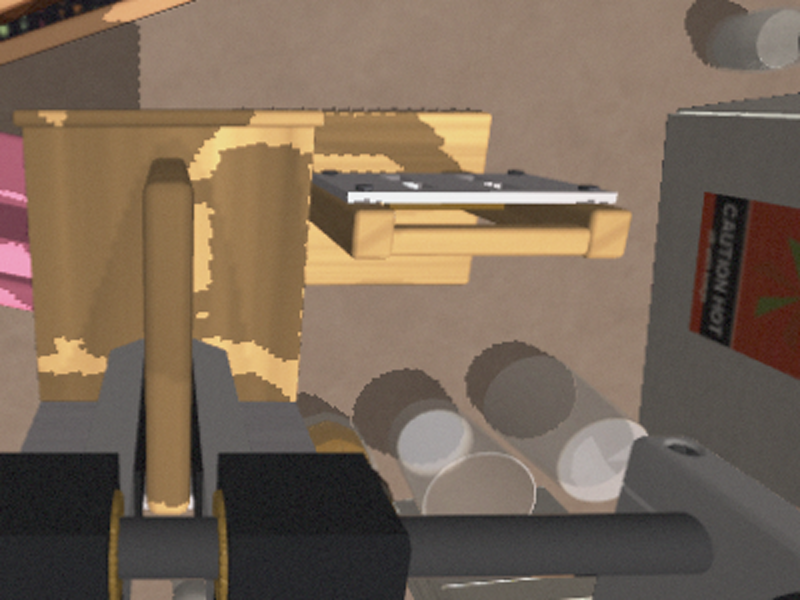

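The wrist view shows the panel's top front edge level from (413.5,156.5) to (548.5,156.5) in full-frame pixels. So the yaw matches the tool, and the panel sits slightly lower and nearer than my first fit. I'll refit with it.

```bash
python3 - <<'E'
from h import *
from scipy.optimize import least_squares
np.set_printoptions(precision=4,suppress=True)
a=load('s0');w=load('w2');z=load('w0')
def f(p):
    g=lambda P:frame([p[0],p[1],0],p[2],P);h=p[3]*1e3
    pw=proj(w,g([(0,66,h+35),(0,-66,h+35)]))-[(548.5,156.5),(413.5,156.5)]
    pa=proj(a,g([(0,66,h+35),(0,-66,h+35),(0,-66,h-45),(0,66,h-45)]))-[(362,197),(391,219.9),(389.8,240.5),(361.6,217.4)]
    return np.concatenate([pw*3,pa]).ravel()
r=least_squares(f,[.54,-.42,-14,.13]);p=r.x;print('stand',p,'\n',r.fun.reshape(-1,2))
print('slot edge pred w2',proj(w,frame([p[0],p[1],0],p[2],[(0,-22,p[3]*1e3),(0,22,p[3]*1e3)])))
# relative: shelf in w0 (rear plate top corners (279,249),(370,250)) seen by the same camera -> shelf frame
def fs(q):
    return (proj(z,frame([q[0],q[1],0],q[2],[(55,48,60),(55,-48,60)]))-[(370,249.5),(279,248.5)]).ravel()
q=least_squares(fs,[.4116,.2482,-17.],x_scale=[1e-2,1e-2,1]).x;print('shelf',q)
# hooks relative to grasp TCP (0.4358,0.2418)
o=frame([0,0,0],-q[2],[((q[0]-.4358)*1e3,(q[1]-.2418)*1e3,0)])[0]*1e3;print('shelf origin in tool (shelf axes) mm',o)
for s in(-60,-42,-30):
    print(s,frame([p[0],p[1],0],p[2],[(s-55-o[0],-o[1],0)]))
E
```

```text
stand [  0.5335  -0.4175 -13.736    0.1303] 
 [[ 0.4487  0.3618]
 [-0.5837  0.1723]
 [-1.2782 -0.4802]
 [-0.1448  0.5191]
 [-1.1293  1.8922]
 [-1.8296  0.4988]]
slot edge pred w2 [[444.8908 151.6685]
 [485.4746 151.6849]]
shelf [  0.409    0.2515 -17.4849]
shelf origin in tool (shelf axes) mm [-28.4922   1.2173   0.    ]
-60 [[ 0.4491 -0.3982  0.    ]]
-42 [[ 0.4666 -0.4025  0.    ]]
-30 [[ 0.4783 -0.4053  0.    ]]
```

Refined slot edge z≈130.3 mm. The predicted ledge pixels (444.9,151.7) and (485.5,151.7) match the bright ledges seen at (445,152) and (486,151.5). I'll go in front of the slots with hooks at edge +12.5 mm (TCP z≈133 mm).

Call:
jog_arm(travel=[[-20, 45, 0], [-20, 45, 0], [-20, 45, 0], [-16, 40, 0], [0, 0, -50], [0, 0, -50], [0, 0, -40], [0, 0, -15], [0, 0, 0], [0, 0, 0], [0, 0, 0]], turn=[0, 0, 0, 0, 0, 0, 0, 0, 0, 0, 0])

```text
time: 9.7
tool_pos: [0.4619, -0.4014, 0.1342]
eef_rot: [-128.6, 89.8, -52.6]
wrist_force: [0.4, 0.4, -2.1]
finger_gap: 0.0117
```

```bash
python3 - <<'E'
from h import *
o=bot.get_obs();print(o['tool_pos'],o['wrist_force'],o['torque']);M=R.from_euler('xyz',o['eef_rot'],degrees=True).as_matrix();print(np.degrees(np.arctan2(M[1,2],M[0,2]))-90)
E
```

```text
[ 0.46191409 -0.40143833  0.13415432] [ 0.41199074  0.42987592 -2.1303795 ] [ 0.00556352 -0.05523426 -0.02509194]
-13.962346843443541
```

Call:
jog_arm(travel=[[10, -1, 0], [10, -2.5, -0.5], [7, -1.5, 0], [0, 0, 0], [0, 0, 0]], turn=[0.003, 0, 0, 0, 0])

```text
time: 10.32
tool_pos: [0.488, -0.4054, 0.1313]
eef_rot: [64.4, 90.0, 140.6]
wrist_force: [0.1, -0.1, -1.5]
finger_gap: 0.0118
```

Call:
jog_arm(travel=[[2, -0.5, 0], [2, -0.5, 0], [2, -0.5, 0], [2, -0.5, 0], [0, 0, 0], [0, 0, 0]], turn=[0, 0, 0, 0, 0, 0])

```text
time: 11.08
tool_pos: [0.4961, -0.4074, 0.1315]
eef_rot: [52.6, 90.0, 128.8]
wrist_force: [-1.0, 0.6, -2.0]
finger_gap: 0.0117
```

Call:
jog_arm(travel=[[1, -0.2, 0], [1, -0.3, 0], [0, 0, 0], [0, 0, 0]], turn=[0, 0, 0, 0])

```text
time: 11.58
tool_pos: [0.4981, -0.4079, 0.1315]
eef_rot: [78.4, 90.0, 154.6]
wrist_force: [0.1, 0.4, -2.3]
finger_gap: 0.0117
```

Call:
jog_arm(travel=[[1, -0.2, 0], [1, -0.3, 0], [0, 0, 0], [0, 0, 0]], turn=[0, 0, 0, 0])

```text
time: 12.08
tool_pos: [0.5001, -0.4085, 0.1315]
eef_rot: [86.8, 90.0, 163.0]
wrist_force: [0.7, -0.1, -1.4]
finger_gap: 0.0117
```

Call:
jog_arm(travel=[[1, -0.2, 0], [1, -0.3, 0], [0, 0, 0], [0, 0, 0]], turn=[0, 0, 0, 0])

```text
time: 12.58
tool_pos: [0.5021, -0.409, 0.1315]
eef_rot: [22.3, 90.0, 98.5]
wrist_force: [0.6, -0.1, -2.7]
finger_gap: 0.012
```

Call:
jog_arm(travel=[[1, -0.2, 0], [1, -0.3, 0], [0, 0, 0], [0, 0, 0]], turn=[0, 0, 0, 0])

```text
time: 13.08
tool_pos: [0.5041, -0.4095, 0.1315]
eef_rot: [59.4, 90.0, 135.6]
wrist_force: [0.5, 0.6, -2.4]
finger_gap: 0.0113
```

Call:
jog_arm(travel=[[1, -0.2, 0], [1, -0.3, 0], [0, 0, 0], [0, 0, 0]], turn=[0, 0, 0, 0])

```text
time: 13.58
tool_pos: [0.5053, -0.4098, 0.1315]
eef_rot: [81.4, 89.9, 157.7]
wrist_force: [-4.9, 1.6, -0.4]
finger_gap: 0.0119
```

Call:
jog_arm(travel=[[1, -0.2, 0], [0, 0, 0], [0, 0, 0]], turn=[0, 0, 0])

```text
time: 13.95
tool_pos: [0.5054, -0.4098, 0.1315]
eef_rot: [82.1, 89.7, 158.3]
wrist_force: [-8.4, 3.2, 3.6]
finger_gap: 0.0116
```

Call:
jog_arm(travel=[[1, -0.2, 0], [0, 0, 0], [0, 0, 0]], turn=[0, 0, 0])

```text
time: 14.32
tool_pos: [0.5054, -0.4098, 0.1315]
eef_rot: [82.1, 89.6, 158.3]
wrist_force: [-13.8, 4.2, 6.2]
finger_gap: 0.0116
```

Contact came at X≈-29 mm. That matches the back plate on the panel; noses on the panel face would have touched at about -40. I'll ease off to light pressure, then verify by picture.

Call:
jog_arm(travel=[[-2.2, 0.5, 0], [0, 0, 0], [0, 0, 0]], turn=[0, 0, 0])

```text
time: 14.7
tool_pos: [0.5054, -0.4098, 0.1314]
eef_rot: [85.1, 89.9, 161.3]
wrist_force: [-5.5, 1.2, 1.0]
finger_gap: 0.0118
```

```bash
python3 - <<'E'
from h import *
o=bot.get_obs();print(o['tool_pos'],o['wrist_force'],o['torque'])
snap('scene','s2');snap('side','d2')
def g(t,x,y,w,h):
    return cv2.resize(cv2.imread(f'pics/{t}.png')[y:y+h,x:x+w],(400,500),interpolation=cv2.INTER_CUBIC)
cv2.imwrite('pics/c4.png',np.hstack([g('s2',345,186,60,75),g('d2',280,120,60,75)]))
E
```

```text
[ 0.50536812 -0.4097781   0.13138919] [-5.52034218  1.16311501  0.99271754] [0.22297635 0.80269407 0.05026263]
```

View pics/c4.png

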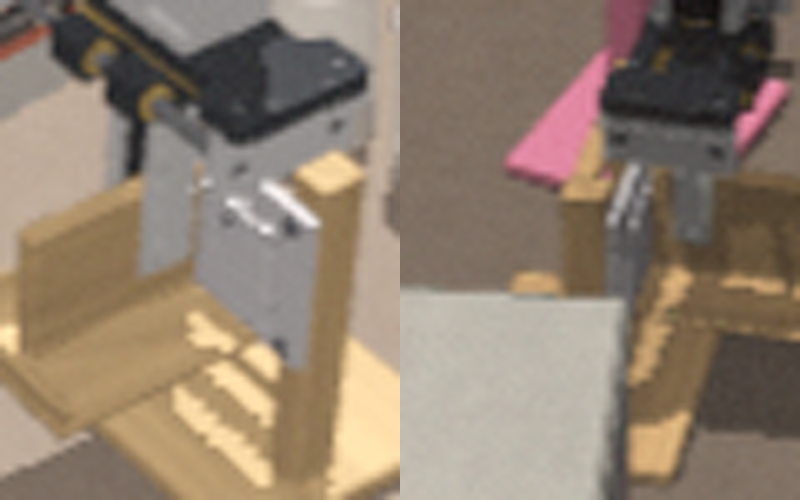

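The plate lies flush on the panel in both views. Now I press down in small steps.

Call:
jog_arm(travel=[[-0.7, 0.2, -1], [0, 0, -1], [0, 0, 0]], turn=[0, 0, 0])

```text
time: 15.18
tool_pos: [0.5054, -0.4098, 0.1303]
eef_rot: [-155.6, 90.0, -79.4]
wrist_force: [-3.9, 2.7, 2.7]
finger_gap: 0.0118
```

Call:
jog_arm(travel=[[0, 0, -1], [0, 0, -1], [0, 0, 0]], turn=[0, 0, 0])

```text
time: 15.55
tool_pos: [0.5054, -0.4098, 0.129]
eef_rot: [-177.9, 90.0, -101.7]
wrist_force: [-5.3, 2.4, 6.7]
finger_gap: 0.0114
```

Call:
jog_arm(travel=[[0, 0, -1], [0, 0, -1], [0, 0, 0]], turn=[0, 0, 0])

```text
time: 15.92
tool_pos: [0.5054, -0.4098, 0.127]
eef_rot: [175.3, 90.0, -108.5]
wrist_force: [-6.4, 2.9, 6.4]
finger_gap: 0.0113
```

Call:
jog_arm(travel=[[0, 0, -1], [0, 0, -1], [0, 0, 0]], turn=[0, 0, 0])

```text
time: 16.3
tool_pos: [0.5054, -0.4098, 0.125]
eef_rot: [175.7, 90.0, -108.1]
wrist_force: [-6.6, 3.5, 6.7]
finger_gap: 0.0116
```

Call:
jog_arm(travel=[[0, 0, -1], [0, 0, -1], [0, 0, 0]], turn=[0, 0, 0])

```text
time: 16.68
tool_pos: [0.5054, -0.4098, 0.123]
eef_rot: [-177.6, 90.0, -101.3]
wrist_force: [-6.5, 3.2, 6.5]
finger_gap: 0.0121
```

Call:
jog_arm(travel=[[0, 0, -1], [0, 0, 0], [0, 0, 0]], turn=[0, 0, 0])

```text
time: 17.05
tool_pos: [0.5054, -0.4098, 0.122]
eef_rot: [176.9, 90.0, -106.9]
wrist_force: [-7.0, 2.5, 6.1]
finger_gap: 0.0113
```

Call:
jog_arm(travel=[[0, 0, -1], [0, 0, 0], [0, 0, 0]], turn=[0, 0, 0])

```text
time: 17.42
tool_pos: [0.5054, -0.4098, 0.1213]
eef_rot: [177.7, 90.0, -106.0]
wrist_force: [-5.9, 3.4, 8.1]
finger_gap: 0.0116
```

Call:
jog_arm(travel=[[0, 0, -1], [0, 0, 0], [0, 0, 0]], turn=[0, 0, 0])

```text
time: 17.8
tool_pos: [0.5054, -0.4098, 0.1212]
eef_rot: [130.7, 90.0, -153.1]
wrist_force: [-8.8, 5.9, 12.7]
finger_gap: 0.0117
```

The force rose at once at z=0.1212, so the slot edge is at about 130.7 mm, matching the camera estimate. The slide travelled about 9 mm. I'll relax the preload, open, and retreat straight up.

Call:
jog_arm(travel=[[-1, 0.6, 0.5], [-0.5, 0.4, 1], [0, 0, 0], [0, 0, 0]], turn=[0, 0, 0, 0])

```text
time: 18.3
tool_pos: [0.5049, -0.4094, 0.1211]
eef_rot: [-110.6, 89.8, -34.4]
wrist_force: [2.6, 0.0, 4.9]
finger_gap: 0.0114
```

Call:
jog_arm(travel=[[0, 0, 0], [0, 0, 0], [0, 0, 0], [0, 0, 0], [0, 0, 0], [0, 0, 0]], turn=[0, 0, 0, 0, 0, 0], hand=-0.4)

```text
time: 19.05
tool_pos: [0.5037, -0.4087, 0.12]
eef_rot: [39.7, 90.0, 115.9]
wrist_force: [1.1, -0.3, -0.7]
finger_gap: 0.065
```

Call:
jog_arm(travel=[[0, 0, 5], [0, 0, 15], [0, 0, 40], [-10, 0, 50], [-30, 20, 40], [-40, 30, 0], [0, 0, 0], [0, 0, 0]], turn=[0, 0, 0, 0, 0, 0, 0, 0])

```text
time: 20.05
tool_pos: [0.4242, -0.3592, 0.2712]
eef_rot: [-125.9, 89.9, -49.7]
wrist_force: [0.4, -0.8, 0.4]
finger_gap: 0.0655
```

```bash
python3 - <<'E'
from h import *
o=bot.get_obs();print(o['tool_pos'],o['wrist_force'])
c=snap('scene','s3');d=snap('side','d3')
st=[.5345,-.4175,0];h=130.7
org=frame(st,-13.9,[(-55,0,h-50)])[0]
L=[[(-55,-48,0),(-55,48,0),(55,48,0),(55,-48,0)],[(-40,0,70),(50,0,70)],rect(-48,48,0,60,55),rect(-48,48,0,17,-55)]
out=[]
for t,k,off in(('s3',c,(335,180)),('d3',d,(275,120))):
    s=6;im=cv2.imread(f'pics/{t}.png')[off[1]:off[1]+90,off[0]:off[0]+66];im=cv2.resize(im,None,fx=s,fy=s,interpolation=cv2.INTER_CUBIC)
    lines(im,k,[frame(org,-13.9,P) for P in L],off,s,(0,0,255));out.append(im)
cv2.imwrite('pics/c5.png',np.hstack(out))
E
```

```text
[ 0.42417082 -0.35921154  0.27124015] [ 0.37610769 -0.8403939   0.35384187]
```

View pics/c5.png

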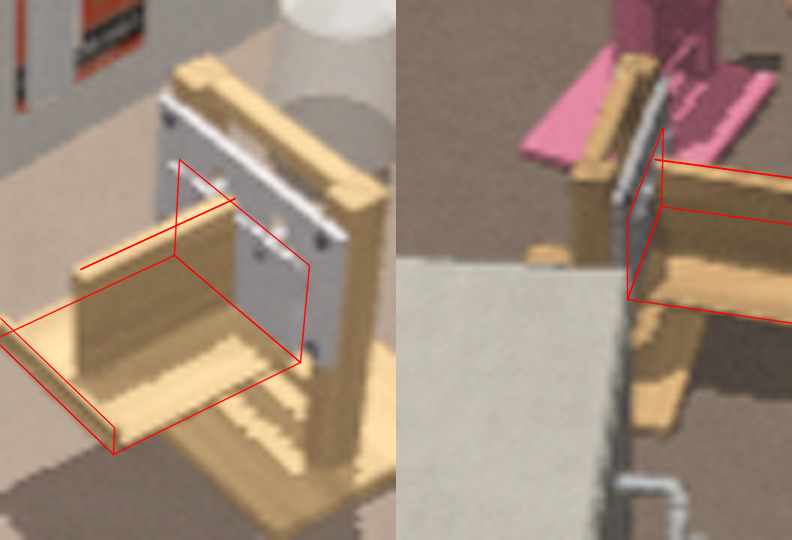

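The shelf hangs level on the panel in both views, and the wireframe of the home pose fits. Before handing in, I'll check the bystanders by image difference.

```bash
python3 - <<'E'
from h import *
for n in'sd':
    d=np.abs(cv2.imread(f'pics/{n}0.png').astype(int)-cv2.imread(f'pics/{n}3.png')).max(2)>40
    P={'s':dict(salt=(277,215),pep=(304,208),j=(260,213),mug=(254,150),pink=(447,280)),'d':dict(salt=(352,226),pep=(326,220),j2=(333,248),j3=(356,255),mug=(279,322),pink=(318,125))}[n]
    print(n,{k:int(d[v-11:v+11,u-11:u+11].sum()) for k,(u,v) in P.items()})
print(bot.finish_job())
E
```

```text
s {'salt': 0, 'pep': 0, 'j': 0, 'mug': 0, 'pink': 0}
d {'salt': 0, 'pep': 0, 'j2': 0, 'j3': 0, 'mug': 0, 'pink': 0}
the job is handed in; nothing more can be done
None
```

The jam shelf is hanging on the wooden stand by its two hooks in the upper slots, and I handed the job in at about 20 s of the 61 s.

- **Insertion:** I gripped the divider and found the slot edges at z ≈ 130 mm by camera. The noses went in with no contact until the back plate met the panel. Pushing in reached about 14 N before I eased off.
- **Pressing down:** The slide moved at a steady 6–7 N over about 9 mm. The force then rose at once, and I stopped at 12.7 N (about 15 N counting the shelf's weight). The shelf did not rise when I relaxed the pressure.
- **Last checks:** After releasing and backing away, both views show the shelf flush and level, within about a pixel of the modelled home pose. That puts the edges at 130.7 mm, agreeing with the camera. The shakers, jam tubs, mug and pink stand show no change in the pictures.
- **What is not confirmed by sight:** The slide is hidden behind the panel, so "right down" rests on the force rise and the travel.

No check failed. My first camera fit put the edges about 4 mm too high; the closer wrist view corrected it before insertion.

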